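Tuck the gas-card case under the weighted arm of the card holder

ROBOT

A 6-joint arm with a two-finger parallel gripper is mounted at the origin on the work surface. World frame = base frame: x ahead of the robot, y to its left, z up, the work surface at z = 0. Lengths are in m, angles in rad, forces in N, time in s.
With the tool pointing down it reaches from about 0.25 to 0.8 m from the base axis. Payload 3.9 kg.
Tool frame: the origin (TCP) lies at the very end of the fingers, on their centre line; the grasp point (between the pads) lies 19 mm behind it; z points along the fingers, y is the line along which they close (so a half turn about z gives the same grasp; the last joint's range is limited). The gripper opens to 85 mm and grips with 20 to 120 N. Pads are 22 mm wide; open, the fingers measure 114 mm over their backs; the gripper's body (76 mm by 85 mm) begins 54 mm behind the grasp point. The pads swing forward as they close: fully open they stand 13 mm farther back than shut.
Start: joints at [-1.308, 0.26, -0.138, 1.173, 0, 1.571], TCP at [0.136, -0.507, 0.231] pointing down, gripper open.
Joint ranges: [-2.78, 2.78], [-0.83, 1.72], [-1.28, 1.37], [-1.9, 2.12], [-1.57, 1.48], [-3.14, 3.14]. Speed limits (rad/s): [2.57, 2.57, 3.14, 3.14, 3.14, 3.14].

INTERFACE

Orientations are given as a rotation vector (axis times angle).
In Python, from bench import readout, vision, arm gives the robot as it stands. The module is installed in compiled form; this text tells all that it offers.
- The arm moves only by the tool servo_tool, never from a script. Its argument "deltas" is a list of rows, each an object with "claw": the finger opening in cm, from 0 to 8.54; "travel": the shift along the tool's x, y, z in cm, a list of three; "roll": the turn about the tool's z in rad. In form: [{"claw": claw, "travel": [tx, ty, tz], "roll": roll}, ...]. A call has exactly 10 rows; each row shifts and turns the commanded pose from where the row before left it, along the tool's axes as they then stand; what a row does not reach is not made up. A row lasts 1/8 s, in which the tool goes at most 62.5 mm and 10.7 degrees, less where a joint would pass 70% of its speed; a pose out of reach is approached as far as the arm can. A call with a gripper value outside its range is refused whole. The fingers move at their own pace and stop on an object; "force" is the grip in N (left out, the last holds). Time passes only in rows, so rows that do not move let the fingers close, or fill a call up. It gives the time, the measured TCP pose, the force, the opening and the grip force at its end, in the units of the state.
- readout.sense(): the state, without advancing time (a new reading comes with each control period).
- vision.camera(name): name is "side" or "top" or "wrist"; returns the picture (480x640x3 uint8, red, green, blue); there is no depth.
- vision.get_calibration(name): a dict with "K" (3x3 intrinsics, pixels), "k1" (the pictures are not rectified: a ray, as slopes to the right and down, at radius r is drawn at 1 + k1 r^2 times it, then the intrinsics apply), "camera_from_world" (4x4, takes a point from world to camera coordinates); the wrist camera has in their place "hand_eye" (4x4, takes a point from camera to tool coordinates, whose origin is the TCP and whose axes are the flange's). Camera axes: x right, y up, looking along -z (the intrinsics and any distortion apply to the point x, -y, -z); pixel columns grow to the right and rows downward; lengths in m; the calibration is good to about 2 mm. A picture is of the moment at which its call begins: read the wrist's pose just before it. get_calibration takes no time and is no camera call.
- arm.close_job(): hands the job in; it is judged then, once.
Trained networks look in the newest picture that a camera, given by its name, has taken for a name from the list of things; names that differ only in an ending like _2 or _b are one class to them, and where a whole thing is asked for, a point or a joint stands for the part that bears it (a point fixed in the world has none). Each returns a list of dicts, best first, with "conf" (0 to 1); they miss things now and then, are a little off and sometimes report something else, mostly with a low value. They report only what shows in the picture. A call takes as long as a camera call. They do not tell look-alikes from the thing itself.
- vision.search_frame(name, camera): "rect" ([left, top, width, height] as shares, 0 to 1, of the picture: columns of its width, rows of its height, round what is visible of it).
- vision.cut_out(name, camera): "pixels" (480x640 bool, what is visible of it) and "rect" ([left, top, width, height] as shares, 0 to 1, of the picture: columns of its width, rows of its height, round what is visible of it).
- vision.spot_point(name, camera): "location" ([column, row] as shares, 0 to 1, of the picture: columns of its width, rows of its height: a listed point, or the origin of a listed thing).
The state is a dict: "time": time; "q": joint angles; "qvel": joint speeds; "tau": joint torques, N m; "tool_pos": TCP position; "orientation": TCP orientation; "wrist_force": force on the tool from outside, world axes, zero at the start; "wrist_torque": the same for the moment, N m; "width": opening from 0.0 (shut) to 1.0 (fully open); "grip_force": force on a finger pad.
Only numpy, scipy, OpenCV 4.12 (cv2) and the standard library are available. Lean on these libraries where they do the work, as an engineer would, in place of code of your own. Each camera call takes 0.05 s, during which the arm holds its last target. There are 200 camera calls.

TASK

The yellow gas-card case is in the drawer of the walnut key box, which was left ajar: pull the drawer well open, take the case out and lay it lengthways on the two long cases in the card holder, then slide it in under the weighted arm until it stops squarely against the back stop, so that the arm rests on it and holds it on top of the pile. Leave the drawer fully shut, the two long cases lying in the holder as they were, and the other things on the ledge where they are.

Things in the scene. Friction and masses are not known exactly. Their poses are not given: they have to be found in the camera images.
- gas_mid (a point): Centre (half-way up) of the loose gas-card case: flat bright yellow hard plastic box with a white window, 108 long (its x) x 60 wide (y) x 12 mm thick (z up), about 70 g. Starts flat on the drawer floor (22 mm above the ledge), roughly lengthways near the drawer's front, partly hidden under the key box's top until the drawer is pulled out. Either end may go in first.
- keybox: Fixed walnut key box, 220 deep (x) x 190 wide (y) x 75 mm high, flat top. Origin at the centre of its underside; its front, with the one drawer, looks along its -x. The front face of its top board is at x = -95 mm; the shut drawer's front panel is the 15 mm in front of that.
- keybox_drawer0 (a joint): How far the drawer is out along the key box's -x, in m: 0 fully shut, at most 0.149, starts 0.045 to 0.055; about 1 N friction, stays where left. Inside it is 175 mm long and 148 wide, walls 31 mm above its floor; the top edge of its front panel is 63 mm above the ledge. The yellow case comes clear of the key box's top once the drawer is almost fully out (0.14 or more).
- keybox_drawer0_handle (a point): Centre of the drawer's brass bar handle: a horizontal bar, about 100 mm long along the key box's y, 11 mm thick, its centre 35 mm in front of the drawer front and 41 mm above the ledge. Moves with the drawer. Can be pinched from above with a finger on each side of the bar.
- holder: Fixed card holder, dark steel tray 220 long (x) x 92 mm wide (y), open at its front (-x). Origin on the ledge under the middle of its rear edge: the tray reaches x = -220 to 0 mm. Floor 6 mm above the ledge; two rims 17 mm high at y = +-36 mm; two long cases lie in it, so the pile's top is 30 mm above the ledge, from x about -207 to -56 mm. Cases are slid in along its +x.
- back_stop (a point): Point on the front face of the holder's upright steel back stop (50 mm wide, up to 62 mm above the ledge), at holder x = -55, y = 0 mm, at the height of the pile's top. A yellow case that is home has its end against this face, its centre 54 mm in front of it.
- holder_arm (a joint): Angle (rad) of the holder's chrome weighted arm about its pin (along the holder's y, at holder x = -15 mm, 24 mm above the ledge): about 0 resting on the two long cases, growing as its front rises, about 0.22 resting on one more case. It turns freely and falls back by its weight (170 g, some 1.5 N at the shoe). Its side wires pass 38 mm either side of the middle line.
- lip (a point): Middle of the front edge of the arm's upturned lip, 56 mm wide; at rest at holder x about -113 mm, 50 mm above the ledge, so a 12 mm case lying on the pile passes under it. From it the lip slopes down at 35 degrees to the shoe that presses the pile (holder x -88 to -68 mm). A case pushed along the pile against the lip lifts the arm by itself (about 3 N of push).
- rec_low_mid (a point): Centre of the lower long case in the holder, white hard plastic, 150 x 64 x 12 mm, loose, held down by the arm.
- rec_top_mid (a point): Centre of the upper long case in the holder, blue hard plastic, 150 x 64 x 12 mm, loose, held down by the arm. The yellow case goes on top of it: laid with its leading end 5 to 15 mm short of the lip's front edge it hangs over the pile's front end but does not tip.
- coin_tray: Blue coin tray with coins, 160 x 110 x 20 mm, loose bystander, origin under its centre.
- opener: Chrome bottle opener lying flat, 120 mm long (x) and 8 mm high, loose bystander.
- remote: Black remote control lying flat, 165 (x) x 45 x 18 mm, loose bystander, origin under its centre.
- bead_dish: Round glass dish with glass beads, 88 mm across and 30 mm high, loose bystander, origin under its centre.
- tea_cup: Blue ceramic cup, 74 mm across and 75 mm high, loose bystander, origin under its centre.
Things that resemble listed ones, but are neither listed nor needed, are in the scene too. There is more than one size of the part that bears rec_top_mid; the job needs the smallest.

How it is judged:
On the way, in this order (a step that is already met when the one before it is completed fails the run):
1. the drawer is pulled well open (more than 120 mm) (value of joint keybox_drawer0 above 0.12 m), for 0.1 s.
2. the yellow case lies home under the weighted arm on top of the pile (x of gas_mid in the frame of holder between -0.117 and -0.1 m and y of gas_mid in the frame of holder between -0.012 and 0.012 m and z of gas_mid in the frame of holder between 0.032 and 0.041 m and angle between the x axis of gas_mid and the x axis of holder, either way round below 0.14 rad and value of joint holder_arm between 0.12 and 0.3 rad), for 0.3 s.
At the end, for the whole second after the job is handed in: The yellow case lies on the upper long case, within 8 mm of the back stop, 12 mm of the holder's middle line and 8 degrees of straight, the arm resting on it (0.12 to 0.30 rad), all at rest; both long cases within 12 mm of their places lengthways; drawer shut to within 8 mm (all of step 2 and x of rec_low_mid in the frame of holder between -0.145 and -0.125 m and z of rec_low_mid in the frame of holder between 0.008 and 0.016 m and x of rec_top_mid in the frame of holder between -0.145 and -0.125 m and z of rec_top_mid in the frame of holder between 0.02 and 0.028 m and linear speed of gas below 0.02 m/s and velocity of joint holder_arm below 0.1 rad/s and value of joint keybox_drawer0 below 0.008 m); the robot touches nothing.
It fails at once if the coin tray is moved more than 30 mm (distance of coin_tray from where it was at the start of the episode above 0.03 m).
It fails at once if the opener is moved more than 30 mm (distance of opener from where it was at the start of the episode above 0.03 m).
It fails at once if the remote is moved more than 30 mm (distance of remote from where it was at the start of the episode above 0.03 m).
It fails at once if the bead dish is moved more than 30 mm (distance of bead_dish from where it was at the start of the episode above 0.03 m).
It fails at once if the tea cup is moved more than 30 mm (distance of tea_cup from where it was at the start of the episode above 0.03 m).
It also fails if it takes over 72 s, if anything falls off the work surface, if the arm or the gripper's body presses on something with over 40 N, if the wrist force passes 120 N, or if a joint passes its speed limit or range.

## Working session

There is one attempt and no reset: what is moved stays moved. The work goes in short steps, Python scripts to look and compute and a tool call to move; the robot and the scene stay as the last step left them, time stands still between calls to the robot, and variables do not carry over. Pictures are saved under pics/ and viewed, at most 10 in all, crops included, and the job is handed in when it is done.

Besides the shell and the picture viewer there is one more tool, called in YAML: its name, and indented under it one key for each argument. servo_tool: Moves the arm, as the interface text tells. Its arguments: {"type":"object","properties":{"deltas":{"type":"array"},"force":{"type":"number"}},"required":["deltas"]}

```bash
mkdir -p pics; cat > h.py <<'E'
import numpy as np, cv2
from bench import readout, vision, arm
from scipy.spatial.transform import Rotation as R
def ray(cam, px):
    c=vision.get_calibration(cam); K=np.array(c["K"])
    d=np.array([(px[0]-K[0,2])/K[0,0],(px[1]-K[1,2])/K[1,1]]); u=d.copy()
    for _ in range(20): u=d/(1+c["k1"]*(u@u))
    v=np.array([u[0],-u[1],-1.])
    if cam=="wrist":
        s=readout.sense(); T=np.eye(4); T[:3,:3]=R.from_rotvec(s["orientation"]).as_matrix(); T[:3,3]=s["tool_pos"]
        T=T@np.array(c["hand_eye"])
    else: T=np.linalg.inv(np.array(c["camera_from_world"]))
    return T[:3,3],T[:3,:3]@v
def at(cam,px,z):
    o,d=ray(cam,px); return o+d*(z-o[2])/d[2]
def proj(cam,p):
    c=vision.get_calibration(cam); K=np.array(c["K"]); M=np.array(c["camera_from_world"])
    q=M[:3,:3]@np.array(p)+M[:3,3]; u=np.array([q[0],-q[1]])/-q[2]; u=u*(1+c["k1"]*(u@u))
    return K[:2,:2]@u+K[:2,2]
def save(cam,name):
    im=vision.camera(cam); cv2.imwrite(f"pics/{name}.png",im[...,::-1]); return im
E
python3 - <<'E'
from h import *
np.set_printoptions(precision=4,suppress=True)
print(readout.sense())
Z=dict(gas_mid=.028,keybox=0,keybox_drawer0_handle=.041,holder=0,back_stop=.03,lip=.05,rec_top_mid=.024,rec_low_mid=.012,coin_tray=0,opener=0,remote=0,bead_dish=0,tea_cup=0)
a=[]
for cam in ("top","side"):
    a.append(save(cam,cam+"0")[...,::-1])
    for n,z in Z.items():
        for d in vision.spot_point(n,cam)[:3]:
            px=np.array(d["location"])*[640,480]
            print(cam,n,round(d["conf"],2),px.round(1),at(cam,px,z)[:2])
E
```

```text
{'time': 0.0, 'q': array([-1.308 ,  0.2606, -0.1394,  1.1727,  0.    ,  1.5708]), 'qvel': array([ 0.0001,  0.0009, -0.0002, -0.0003, -0.0017,  0.0001]), 'tau': array([ -0.0013, -40.5677,  25.3922,   0.0187,   0.0001,  -0.    ]), 'tool_pos': array([ 0.1362, -0.5063,  0.2305]), 'orientation': array([-3.1126, -0.4114,  0.0004]), 'wrist_force': array([0.6872, 0.1989, 0.3623]), 'wrist_torque': array([ 0.0061, -0.0354,  0.0238]), 'grip_force': 0.0, 'width': 0.9983696775997464}
top gas_mid 0.78 [238.3 188.7] [0.7038 0.2081]
top keybox 0.7 [242.3 173.2] [0.7519 0.2029]
top keybox_drawer0_handle 0.71 [225.5 238.6] [0.5699 0.2353]
top keybox_drawer0_handle 0.2 [235.7 192.6] [0.6908 0.2125]
top holder 0.98 [399.  166.8] [ 0.7753 -0.2188]
top back_stop 0.7 [407.2 186.8] [ 0.7145 -0.236 ]
top lip 0.69 [414.3 203.5] [ 0.6667 -0.2511]
top rec_top_mid 0.69 [336.8 282.5] [ 0.4615 -0.0536]
top rec_top_mid 0.66 [443.8 322.8] [ 0.3606 -0.3316]
top rec_top_mid 0.57 [415.6 216.8] [ 0.636  -0.2588]
top rec_low_mid 0.2 [243.4 169.5] [0.7593 0.1985]
top coin_tray 0.97 [137. 224.] [0.6105 0.4837]
top opener 0
[... 577 characters left out ...]
side lip 0.59 [347.3 182.6] [ 0.6644 -0.2567]
side rec_top_mid 0.91 [368.5 261.3] [ 0.4624 -0.0405]
side rec_top_mid 0.73 [447.6 212.5] [ 0.3635 -0.333 ]
side rec_top_mid 0.71 [349.1 192.5] [ 0.6507 -0.2468]
side rec_low_mid 0.43 [348.9 193.9] [ 0.6543 -0.2524]
side coin_tray 0.72 [192.1 383.5] [0.623  0.4828]
side opener 0.9 [277.5 445.6] [0.3746 0.489 ]
side opener 0.16 [193.5 384.6] [0.6185 0.4831]
side remote 0.7 [459.3 177.7] [ 0.406  -0.5261]
side bead_dish 0.74 [269.6 232.8] [0.7649 0.0058]
side bead_dish 0.52 [278.2 445. ] [0.3741 0.4872]
side bead_dish 0.41 [190.7 384.7] [0.6236 0.4867]
side tea_cup 0.66 [389.1 154.6] [ 0.6508 -0.5055]
side tea_cup 0.54 [244.1 284.3] [0.7065 0.1937]
```

View pics/top0.png

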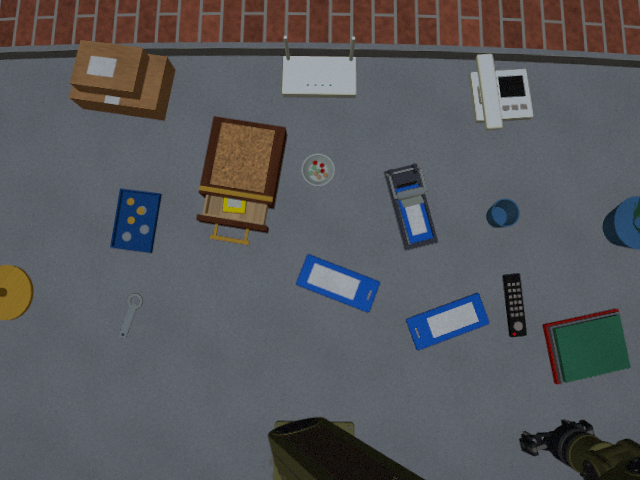

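View pics/side0.png

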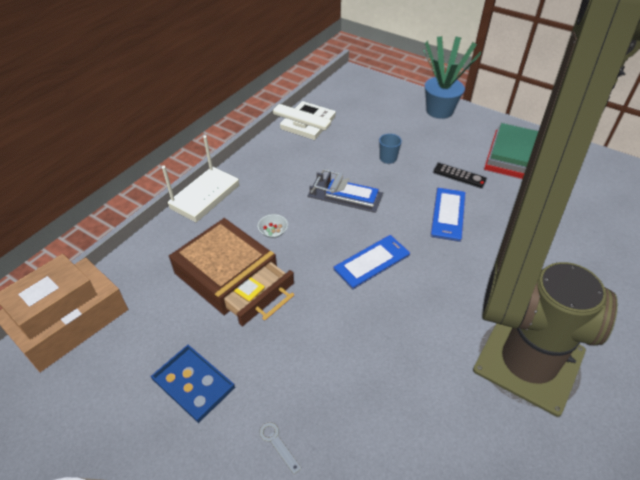

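The blue cases with a white label are at (337,282), (445,322) and (415,217) in the top view. The one at (415,217) lies in the holder under the arm and is the smallest, so it is the one meant. I'll confirm with an enlarged rectified crop, which also gives the axes.

```bash
cat > m.py <<'E'
from h import *
np.set_printoptions(precision=4,suppress=True)
def rect(im,cam,cx,cy,z,w=400,h=600,s=.0005):
    # rows -> -x, cols -> -y
    mx=np.zeros((h,w),np.float32);my=mx.copy()
    for r in range(h):
        for c in range(w):
            mx[r,c],my[r,c]=proj(cam,[cx+(h/2-r)*s,cy+(w/2-c)*s,z])
    return cv2.remap(im,mx,my,cv2.INTER_CUBIC)
E
python3 - <<'E'
from m import *
im=cv2.imread("pics/top0.png")
A=rect(im,"top",.66,-.25,.03); B=rect(im,"top",.66,.215,.063)
cv2.imwrite("pics/crop1.png",np.hstack([B,A]))
vision.camera("top")
def axis(m,z):
    p=np.array([at("top",(c,r),z)[:2] for r,c in np.argwhere(m)],np.float32)
    return cv2.minAreaRect(p)
for n,z in (("rec_top_mid",.03),("holder",.02),("keybox",.07),("keybox_drawer0_handle",.041),("gas_mid",.034),("lip",.05)):
    for d in vision.cut_out(n,"top")[:3]:
        print(n,round(d["conf"],2),(np.array(d["rect"])*[640,480,640,480]).round(),axis(d["pixels"],z))
E
```

```text
Traceback (most recent call last):
  File "m.py", line 8, in rect
    mx[r,c],my[r,c]=proj(cam,[cx+(h/2-r)*s,cy+(w/2-c)*s,z])
                    ~~~~^^^^^^^^^^^^^^^^^^^^^^^^^^^^^^^^^^^
  File "h.py", line 17, in proj
    c=vision.get_calibration(cam); K=np.array(c["K"]); M=np.array(c["camera_from_world"])
ValueError: time passes only in moves, steps and waits
```

```bash
sed -i 's/^def ray/import functools\ncal=functools.lru_cache(None)(vision.get_calibration)\ndef ray/; s/c=vision.get_calibration(cam)/c=cal(cam)/' h.py
python3 - <<'E'
from m import *
im=cv2.imread("pics/top0.png")
A=rect(im,"top",.66,-.25,.03); B=rect(im,"top",.66,.215,.063)
cv2.imwrite("pics/crop1.png",np.hstack([B,A]))
vision.camera("top")
def axis(m,z):
    p=np.array([at("top",(c,r),z)[:2] for r,c in np.argwhere(m)],np.float32)
    return cv2.minAreaRect(p)
for n,z in (("rec_top_mid",.03),("holder",.02),("keybox",.07),("keybox_drawer0_handle",.041),("gas_mid",.034),("lip",.05)):
    for d in vision.cut_out(n,"top")[:3]:
        print(n,round(d["conf"],2),(np.array(d["rect"])*[640,480,640,480]).round(),axis(d["pixels"],z))
E
```

```text
rec_top_mid 0.74 [403. 293.  89.  57.] ((0.36513277888298035, -0.33997100591659546), (0.08932232111692429, 0.2058068960905075), 20.23636245727539)
rec_top_mid 0.7 [296. 252.  87.  60.] ((0.4595940113067627, -0.05633110553026199), (0.20446884632110596, 0.08934371173381805), 69.90631866455078)
rec_top_mid 0.55 [397. 187.  36.  59.] ((0.6435297131538391, -0.25162410736083984), (0.14971813559532166, 0.06502185761928558), 15.616353034973145)
holder 0.62 [384. 163.  53.  90.] ((0.6652781367301941, -0.24939924478530884), (0.22353163361549377, 0.10321082174777985), 13.862236976623535)
keybox 0.69 [196. 121.  90. 123.] ((0.7175953388214111, 0.19743335247039795), (0.20225213468074799, 0.32061469554901123), 81.53849792480469)
keybox_drawer0_handle 0.68 [196. 197.  76.  50.] ((0.6173928380012512, 0.21847477555274963), (0.19267886877059937, 0.11554782092571259), 80.50048065185547)
keybox_drawer0_handle 0.47 [195. 123.  93. 120.] ((0.7239387035369873, 0.2030029594898224), (0.20777414739131927, 0.32711151242256165), 81.21038818359375)
gas_mid 0.57 [221. 195.  25.  20.] ((0.6573759317398071, 0.21746209263801575), (0.06388626992702484, 0.03794215992093086), 85.8879623413086)
lip 0.65 [387. 167.  42.  41.] ((0.7075155377388, -0.23684144020080566), (0.0950930193066597, 0.09266874194145203), 16.110729217529297)
```

View pics/crop1.png

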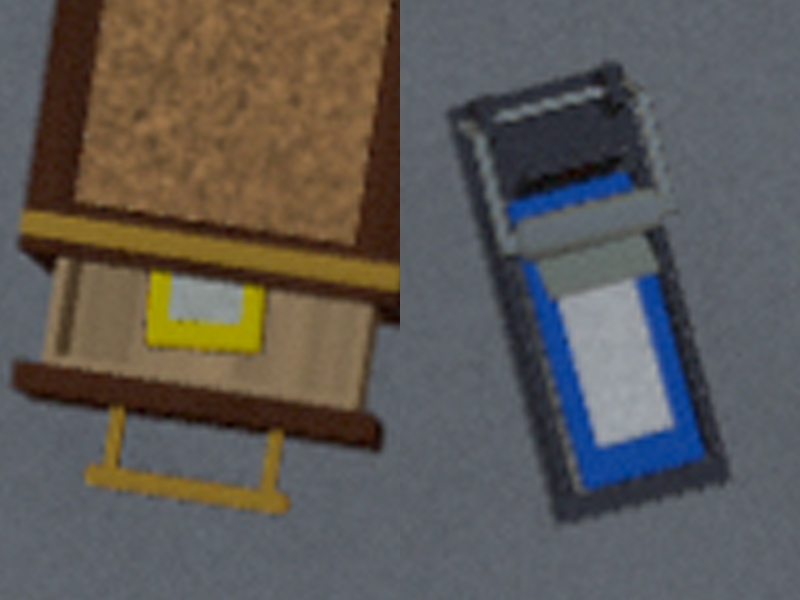

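The crop confirms it. The case in the holder (right half, blue body around (640,360)) measures about 150x65 mm. The other two measure about 206x89 mm, so they are decoys. The drawer handle bar runs (85,473)–(290,503) and the yellow case front edge is at about (205,348).

I'll move above the handle with the fingers pre-shaped.

servo_tool:
  deltas:
    - {"claw":2.4,"travel":[4.3,-4.2,0],"roll":0}
    - {"claw":2.4,"travel":[4.3,-4.2,0],"roll":0}
    - {"claw":2.4,"travel":[4.3,-4.2,0],"roll":0}
    - {"claw":2.4,"travel":[4.3,-4.2,0],"roll":0}
    - {"claw":2.4,"travel":[4.3,-4.2,0],"roll":0}
    - {"claw":2.4,"travel":[4.3,-4.2,0],"roll":0}
    - {"claw":2.4,"travel":[4.3,-4.2,0],"roll":0}
    - {"claw":2.4,"travel":[4.3,-4.2,0],"roll":0}
    - {"claw":2.4,"travel":[4.3,-4.2,0],"roll":0}
    - {"claw":2.4,"travel":[4.3,-4.2,0],"roll":0}
  force: 40

```text
time: 3.0
tool_pos: [0.4434, 0.0123, 0.2316]
orientation: [3.114, 0.412, 0.002]
wrist_force: [0.3, -0.5, -0.2]
width: 0.281
grip_force: 0.0
```

servo_tool:
  deltas:
    - {"claw":2.4,"travel":[4.3,-4.2,0],"roll":0}
    - {"claw":2.4,"travel":[4.3,-4.2,0],"roll":0}
    - {"claw":2.4,"travel":[4.3,-4.2,0],"roll":0}
    - {"claw":2.4,"travel":[0,0,1],"roll":-0.18}
    - {"claw":2.4,"travel":[0,0,1],"roll":-0.18}
    - {"claw":2.4,"travel":[0,0,1],"roll":-0.18}
    - {"claw":2.4,"travel":[0,0,1],"roll":-0.18}
    - {"claw":2.4,"travel":[0,0,1],"roll":-0.18}
    - {"claw":2.4,"travel":[0,0,1],"roll":-0.18}
    - {"claw":2.4,"travel":[0,0,0],"roll":-0.07}

```text
time: 4.25
tool_pos: [0.5362, 0.1562, 0.1703]
orientation: [-2.364, -2.056, -0.003]
wrist_force: [-0.1, -0.7, -0.2]
width: 0.28
grip_force: 0.0
```

```bash
cat >> h.py <<'E'
def go(p,yawdeg):
    "tool-axis shift (cm) at the present orientation, and roll to reach yaw (mod 180)"
    s=readout.sense(); M=R.from_rotvec(s["orientation"]).as_matrix()
    psi=np.arctan2(M[1,0],M[0,0]); r=-(np.radians(yawdeg)-psi); r=(r+np.pi/2)%np.pi-np.pi/2
    return "shift cm",(M.T@(np.array(p)-s["tool_pos"])*100).round(2),"roll",round(r,3),"yaw now",round(np.degrees(psi),2)
E
python3 - <<'E'
from m import *
save("wrist","w1")
for n,z in (("keybox_drawer0_handle",.041),("gas_mid",.028)):
    for d in vision.spot_point(n,"wrist")[:2]:
        px=np.array(d["location"])*[640,480]; print(n,d["conf"],px,at("wrist",px,z))
    for d in vision.cut_out(n,"wrist")[:2]:
        p=np.array([at("wrist",(c,r),z+.006)[:2] for r,c in np.argwhere(d["pixels"])[::7]],np.float32)
        print(n,d["conf"],cv2.minAreaRect(p))
c=proj("top",[.566,.2215,.063]); print("top handle",at("top",c,.041))
print(go([.567,.224,.16],81.1))
E
```

```text
keybox_drawer0_handle 0.71 [348.8   140.496] [0.57   0.2253 0.041 ]Traceback (most recent call last):
  File "<stdin>", line 7, in <module>
  File "h.py", line 17, in at
    o,d=ray(cam,px); return o+d*(z-o[2])/d[2]
        ~~~^^^^^^^^
  File "h.py", line 12, in ray
    s=readout.sense(); T=np.eye(4); T[:3,:3]=R.from_rotvec(s["orientation"]).as_matrix(); T[:3,3]=s["tool_pos"]
ValueError: time passes only in moves, steps and waits
```

View pics/w1.png

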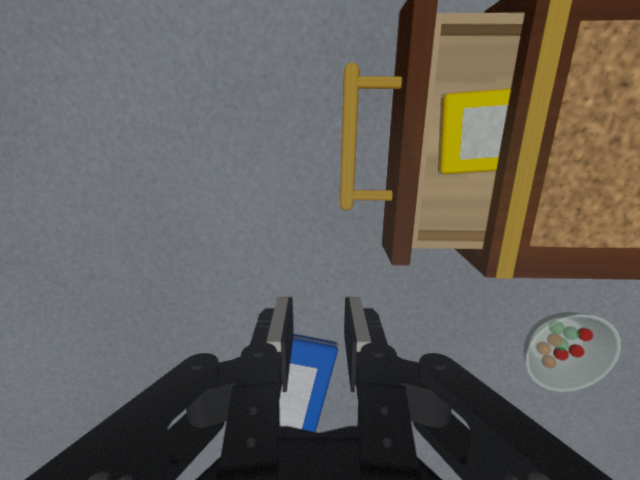

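The wrist view shows the handle bar from (352,68) to (346,205), and the yellow case's front edge from (442,95) to (442,173).

```bash
sed -i 's/^def ray/sense=functools.lru_cache(None)(readout.sense)\ndef ray/; s/s=readout.sense()/s=sense()/' h.py
python3 - <<'E'
from h import *
np.set_printoptions(precision=4,suppress=True)
P=lambda c,z:at("wrist",c,z)
a,b=P((352,68),.041),P((346,205),.041); d=a-b
print("handle",a,b,(a+b)/2,np.hypot(*d[:2]),"kx yaw",np.degrees(np.arctan2(d[1],d[0]))-90)
for u,v,z in (((418,0),(388,248),.063),((556,0),(496,277),.075)):pass
a,b=P((437,8),.063),P((410,264),.063); d=a-b; print("panel inner top",np.degrees(np.arctan2(d[1],d[0]))-90)
a,b=P((442,95),.034),P((442,173),.034); d=a-b
print("gas front",a,b,np.hypot(*d[:2]),np.degrees(np.arctan2(d[1],d[0]))-90)
c=proj("top",[.566,.2215,.063]); print("top handle",at("top",c,.041))
print(go([.570,.226,.024],81.1))
E
```

```text
handle [0.5782 0.2739 0.041 ] [0.5624 0.1763 0.041 ] [0.5703 0.2251 0.041 ] 0.0988652702226294 kx yaw -9.211684617756049
panel inner top -8.866424545766947
gas front [0.643  0.2471 0.034 ] [0.6415 0.1896 0.034 ] 0.05755786604290124 -1.5676137960424938
top handle [0.5683 0.2252 0.041 ]
('shift cm', array([ 7.25,  2.33, 14.78]), 'roll', np.float64(0.012), 'yaw now', np.float64(81.78))
```

servo_tool:
  deltas:
    - {"claw":2.4,"travel":[3.6,1.15,0],"roll":0}
    - {"claw":2.4,"travel":[3.6,1.15,0],"roll":0.015}
    - {"claw":2.4,"travel":[0,0,4],"roll":0}
    - {"claw":2.4,"travel":[0,0,4],"roll":0}
    - {"claw":2.4,"travel":[0,0,3],"roll":0}
    - {"claw":2.4,"travel":[0,0,2],"roll":0}
    - {"claw":2.4,"travel":[0,0,1.7],"roll":0}
    - {"claw":2.4,"travel":[0,0,0],"roll":0}
    - {"claw":0,"travel":[0,0,0],"roll":0}
    - {"claw":0,"travel":[0,0,0],"roll":0}

```text
time: 5.65
tool_pos: [0.5699, 0.2257, 0.0254]
orientation: [-2.383, -2.035, -0.007]
wrist_force: [0.2, 0.6, -2.4]
width: 0.115
grip_force: 39.0
```

servo_tool:
  deltas:
    - {"claw":0,"travel":[0,-0.6,0],"roll":0}
    - {"claw":0,"travel":[0,-1.2,0],"roll":0}
    - {"claw":0,"travel":[0,-1.5,0],"roll":0}
    - {"claw":0,"travel":[0,-1.5,0],"roll":0}
    - {"claw":0,"travel":[0,-1.5,0],"roll":0}
    - {"claw":0,"travel":[0,-1.5,0],"roll":0}
    - {"claw":0,"travel":[0,-1.1,0],"roll":0}
    - {"claw":0,"travel":[0,-0.4,0],"roll":0}
    - {"claw":0,"travel":[0,-0.2,0],"roll":0}
    - {"claw":0,"travel":[0,0,0],"roll":0}

```text
time: 6.9
tool_pos: [0.4755, 0.2401, 0.0253]
orientation: [-2.383, -2.035, -0.004]
wrist_force: [-2.1, -4.2, 5.9]
width: 0.111
grip_force: 40.2
```

servo_tool:
  deltas:
    - {"claw":0,"travel":[0,-0.15,0],"roll":0}
    - {"claw":0,"travel":[0,-0.15,0],"roll":0}
    - {"claw":0,"travel":[0,0,0],"roll":0}
    - {"claw":2.4,"travel":[0,0,0],"roll":0}
    - {"claw":2.4,"travel":[0,0,0],"roll":0}
    - {"claw":2.4,"travel":[0,0,-4],"roll":0}
    - {"claw":2.4,"travel":[0,0,-5],"roll":0}
    - {"claw":8.5,"travel":[0,0,-5],"roll":0}
    - {"claw":8.5,"travel":[-3,2,-4],"roll":0.17}
    - {"claw":8.5,"travel":[0,0,0],"roll":0.17}

```text
time: 8.15
tool_pos: [0.4915, 0.2069, 0.2087]
orientation: [-2.699, -1.592, -0.016]
wrist_force: [-0.4, 0.1, -0.0]
width: 0.901
grip_force: 0.0
```

```bash
python3 - <<'E'
from h import *
np.set_printoptions(precision=4,suppress=True)
print(readout.sense()["tool_pos"])
im=vision.camera("wrist"); cv2.imwrite("pics/w2.png",im[...,::-1]); sense()
for n,z in (("keybox_drawer0_handle",.041),("gas_mid",.028)):
    for d in vision.spot_point(n,"wrist")[:1]:
        px=np.array(d["location"])*[640,480]; print(n,d["conf"],px,at("wrist",px,z))
for d in vision.cut_out("gas_mid","wrist")[:1]:
    cs=max(cv2.findContours(d["pixels"].astype(np.uint8),0,1)[0],key=cv2.contourArea)[:,0]
    print(cs.min(0),cs.max(0))
    p=np.array([at("wrist",c,.034)[:2] for c in cs],np.float32); print(cv2.minAreaRect(p))
E
```

```text
[0.4915 0.2069 0.2087]
gas_mid 0.92 [414.016 138.48 ] [0.5999 0.23   0.028 ]
[345  81] [480 195]
((0.5967409014701843, 0.22940687835216522), (0.0605490580201149, 0.1069699302315712), 85.62420654296875)
```

View pics/w2.png

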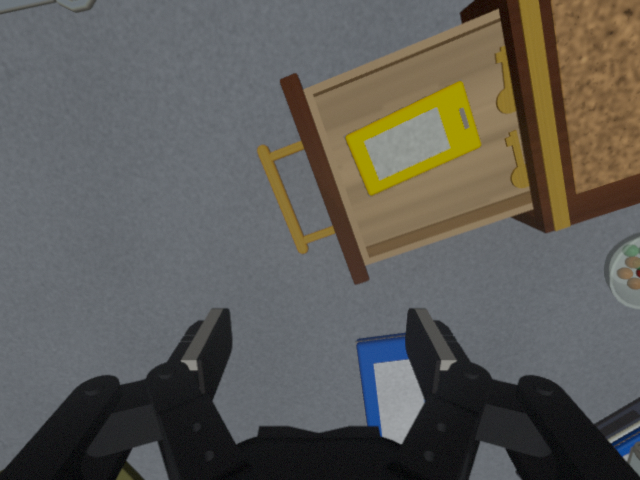

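The drawer is out and the whole yellow case is visible, with corners at about (347,135), (463,83), (480,145) and (370,195). Its centre is at about (0.598, 0.2295) and its yaw is −4.4°. I'll grip it near the front end.

servo_tool:
  deltas:
    - {"claw":8.2,"travel":[3,2.85,0],"roll":0}
    - {"claw":8.2,"travel":[2.95,2.85,0],"roll":0}
    - {"claw":8.2,"travel":[0,0,1],"roll":0.163}
    - {"claw":8.2,"travel":[0,0,1],"roll":0.163}
    - {"claw":8.2,"travel":[0,0,1],"roll":0.163}
    - {"claw":8.2,"travel":[0,0,1],"roll":0.163}
    - {"claw":8.2,"travel":[0,0,1],"roll":0.163}
    - {"claw":8.2,"travel":[0,0,1],"roll":0.163}
    - {"claw":8.2,"travel":[0,0,1],"roll":0.163}
    - {"claw":8.2,"travel":[0,0,0],"roll":0}

```text
time: 9.6
tool_pos: [0.5909, 0.1141, 0.1327]
orientation: [-3.028, -0.204, 0.05]
wrist_force: [-0.6, -0.5, -0.2]
width: 0.96
grip_force: 0.0
```

```bash
python3 - <<'E'
from h import *
np.set_printoptions(precision=4,suppress=True)
vision.camera("top")
im=save("wrist","w3"); print(sense()["tool_pos"])
for cam in ("wrist","top"):
  for d in vision.cut_out("gas_mid",cam)[:1]:
    cs=max(cv2.findContours(d["pixels"].astype(np.uint8),0,1)[0],key=cv2.contourArea)[:,0]
    p=np.array([at(cam,c,.034)[:2] for c in cs],np.float32); print(cam,d["conf"],cs.min(0),cs.max(0),cv2.minAreaRect(p))
  for d in vision.spot_point("gas_mid",cam)[:1]:print(at(cam,np.array(d["location"])*[640,480],.028))
print(go([.570,.2315,.03],-4.4))
E
```

```text
[0.5913 0.1171 0.134 ]
wrist 0.87 [145 122] [234 276] ((0.6008602976799011, 0.2289547473192215), (0.06289512664079666, 0.10908712446689606), 85.78050994873047)
[0.6009 0.2286 0.028 ]
top 0.77 [216 207] [237 249] ((0.5980420708656311, 0.23243120312690735), (0.05219213664531708, 0.10841118544340134), 85.80939483642578)
[0.6012 0.2227 0.028 ]
('shift cm', array([ -0.28, -10.42,  11.62]), 'roll', np.float64(0.216), 'yaw now', np.float64(8.0))
```

```bash
python3 - <<'E'
from h import *
np.set_printoptions(precision=4,suppress=True)
s=sense()
for k in("time","q","qvel","tool_pos","orientation"):print(k,s[k])
E
```

```text
time 9.9
q [ 0.1397  0.4604 -0.0948  1.0368  0.1092  3.1401]
qvel [ 0.0003 -0.0017  0.0009 -0.0017 -0.0026  0.0015]
tool_pos [0.5918 0.1185 0.1351]
orientation [-3.0264 -0.2123  0.0436]
```

servo_tool:
  deltas:
    - {"claw":8.2,"travel":[0,0,0],"roll":0}
    - {"claw":8.2,"travel":[0,0,0],"roll":0}
    - {"claw":8.2,"travel":[0,0,0],"roll":0}
    - {"claw":8.2,"travel":[0,0,0],"roll":0}
    - {"claw":8.2,"travel":[0,0,0],"roll":0}
    - {"claw":8.2,"travel":[0,0,0],"roll":0}
    - {"claw":8.2,"travel":[0,0,0],"roll":0}
    - {"claw":8.2,"travel":[0,0,0],"roll":0}
    - {"claw":8.2,"travel":[0,0,0],"roll":0}
    - {"claw":8.2,"travel":[0,0,0],"roll":0}

```text
time: 11.15
tool_pos: [0.5919, 0.1171, 0.135]
orientation: [-3.027, -0.208, 0.044]
wrist_force: [-0.4, 0.5, -0.7]
width: 0.955
grip_force: 0.0
```

```bash
python3 - <<'E'
from h import *
np.set_printoptions(precision=4,suppress=True)
s=sense()
for k in("time","q","qvel","tool_pos","orientation"):print(k,s[k])
print(go([.571,.2315,.03],-4.4))
E
```

```text
time 11.15
q [ 0.1375  0.4605 -0.095   1.0369  0.109   3.1406]
qvel [ 0.0002 -0.0013 -0.0002 -0.0009  0.      0.0002]
tool_pos [0.5919 0.1171 0.135 ]
orientation [-3.0269 -0.2081  0.0439]
('shift cm', array([ -0.26, -10.41,  11.71]), 'roll', np.float64(0.215), 'yaw now', np.float64(7.93))
```

servo_tool:
  deltas:
    - {"claw":8.2,"travel":[0,0,-0.5],"roll":-0.18}
    - {"claw":8.2,"travel":[0,0,-0.5],"roll":-0.18}
    - {"claw":8.2,"travel":[0,0,0],"roll":-0.18}
    - {"claw":8.2,"travel":[0,0,0],"roll":-0.18}
    - {"claw":8.2,"travel":[0,0,0],"roll":-0.18}
    - {"claw":8.2,"travel":[0,0,0],"roll":-0.18}
    - {"claw":8.2,"travel":[0,0,0],"roll":-0.18}
    - {"claw":8.2,"travel":[0,0,0],"roll":-0.18}
    - {"claw":8.2,"travel":[0,0,0],"roll":-0.18}
    - {"claw":8.2,"travel":[0,0,0],"roll":-0.18}

```text
time: 12.4
tool_pos: [0.5923, 0.116, 0.145]
orientation: [-1.721, -2.519, -0.101]
wrist_force: [0.5, 1.2, 0.1]
width: 0.962
grip_force: 0.0
```

```bash
python3 - <<'E'
from h import *
np.set_printoptions(precision=4,suppress=True)
s=sense()
for k in("time","q","tool_pos","orientation"):print(k,s[k])
print(go([.571,.2315,.10],-4.4))
E
```

```text
time 12.4
q [ 0.1357  0.4542 -0.0781  1.0602  0.1089  1.3329]
tool_pos [0.5923 0.116  0.145 ]
orientation [-1.7205 -2.5194 -0.1012]
('shift cm', array([10.96,  2.2 ,  5.76]), 'roll', np.float64(-1.121), 'yaw now', np.float64(111.35))
```

The last roll hit q6's upper limit and left a 6° tilt in q5. I'll unwind to the lower limit and over-roll there, which should leak the opposite tilt back.

servo_tool:
  deltas:
    - {"claw":8.2,"travel":[0,0,-0.5],"roll":-0.186}
    - {"claw":8.2,"travel":[0,0,0],"roll":-0.186}
    - {"claw":8.2,"travel":[0,0,0],"roll":-0.186}
    - {"claw":8.2,"travel":[0,0,0],"roll":-0.186}
    - {"claw":8.2,"travel":[0,0,0],"roll":-0.186}
    - {"claw":8.2,"travel":[0,0,0],"roll":-0.186}
    - {"claw":8.2,"travel":[0,0,0],"roll":-0.186}
    - {"claw":8.2,"travel":[0,0,0],"roll":-0.186}
    - {"claw":8.2,"travel":[0,0,0],"roll":-0.186}
    - {"claw":8.2,"travel":[0,0,0],"roll":-0.186}

```text
time: 13.65
tool_pos: [0.5924, 0.1155, 0.1499]
orientation: [1.019, -2.966, -0.174]
wrist_force: [0.6, 0.6, -0.6]
width: 0.96
grip_force: 0.0
```

servo_tool:
  deltas:
    - {"claw":8.2,"travel":[0,0,0],"roll":-0.186}
    - {"claw":8.2,"travel":[0,0,0],"roll":-0.186}
    - {"claw":8.2,"travel":[0,0,0],"roll":-0.186}
    - {"claw":8.2,"travel":[0,0,0],"roll":-0.186}
    - {"claw":8.2,"travel":[0,0,0],"roll":-0.186}
    - {"claw":8.2,"travel":[0,0,0],"roll":-0.186}
    - {"claw":8.2,"travel":[0,0,0],"roll":-0.186}
    - {"claw":8.2,"travel":[0,0,0],"roll":-0.186}
    - {"claw":8.2,"travel":[0,0,0],"roll":-0.186}
    - {"claw":8.2,"travel":[0,0,0],"roll":-0.186}

```text
time: 14.9
tool_pos: [0.5924, 0.1155, 0.1499]
orientation: [-2.906, 0.93, 0.102]
wrist_force: [-0.3, 0.5, -0.4]
width: 0.961
grip_force: 0.0
```

servo_tool:
  deltas:
    - {"claw":8.2,"travel":[0,0,0],"roll":-0.186}
    - {"claw":8.2,"travel":[0,0,0],"roll":-0.186}
    - {"claw":8.2,"travel":[0,0,0],"roll":-0.186}
    - {"claw":8.2,"travel":[0,0,0],"roll":-0.186}
    - {"claw":8.2,"travel":[0,0,0],"roll":-0.1}
    - {"claw":8.2,"travel":[0,0,0],"roll":-0.1}
    - {"claw":8.2,"travel":[0,0,0],"roll":0}
    - {"claw":8.2,"travel":[0,0,0],"roll":0}
    - {"claw":8.2,"travel":[0,0,0],"roll":0}
    - {"claw":8.2,"travel":[0,0,0],"roll":0}

```text
time: 16.15
tool_pos: [0.5826, 0.1622, 0.1498]
orientation: [-3.052, -0.358, 0.019]
wrist_force: [0.1, -0.1, 0.3]
width: 0.957
grip_force: 0.0
```

```bash
cat > st.py <<'E'
from h import *
np.set_printoptions(precision=4,suppress=True)
s=sense()
for k in("time","q","tool_pos","orientation","wrist_force"):print(k,s[k])
print("tool z",R.from_rotvec(s["orientation"]).as_matrix()[:,2])
E
python3 st.py
```

```text
time 16.15
q [ 0.2349  0.4408 -0.0839  1.0505  0.0692 -3.1406]
tool_pos [0.5826 0.1622 0.1498]
orientation [-3.0523 -0.3584  0.0192]
wrist_force [ 0.1421 -0.0815  0.3228]
tool z [-0.0203  0.0663 -0.9976]
```

servo_tool:
  deltas:
    - {"claw":8.2,"travel":[0,0,0],"roll":-0.1}
    - {"claw":8.2,"travel":[0,0,0],"roll":-0.1}
    - {"claw":8.2,"travel":[0,0,0],"roll":-0.1}
    - {"claw":8.2,"travel":[0,0,0],"roll":0}
    - {"claw":8.2,"travel":[0,0,0],"roll":0}
    - {"claw":8.2,"travel":[0,0,0],"roll":0}
    - {"claw":8.2,"travel":[0,0,0],"roll":0}
    - {"claw":8.2,"travel":[0,0,0],"roll":0}
    - {"claw":8.2,"travel":[0,0,0],"roll":0}
    - {"claw":8.2,"travel":[0,0,0],"roll":0}

```text
time: 17.4
tool_pos: [0.5558, 0.2369, 0.1498]
orientation: [-3.075, -0.625, -0.012]
wrist_force: [0.2, 0.4, 0.5]
width: 0.963
grip_force: 0.0
```

```bash
python3 st.py
```

```text
time 17.4
q [ 0.4019  0.4308 -0.0984  1.0333  0.002  -3.1406]
tool_pos [0.5558 0.2369 0.1498]
orientation [-3.0752 -0.6247 -0.0122]
wrist_force [0.1706 0.365  0.5122]
tool z [ 0.0069  0.0051 -1.    ]
```

Tilt is gone. Rolling forward to q6 ≈ 0.46 keeps both the drawer grasp and the holder placement within range.

servo_tool:
  deltas:
    - {"claw":8.2,"travel":[0,0,0],"roll":0.181}
    - {"claw":8.2,"travel":[0,0,0],"roll":0.181}
    - {"claw":8.2,"travel":[0,0,0],"roll":0.181}
    - {"claw":8.2,"travel":[0,0,0],"roll":0.181}
    - {"claw":8.2,"travel":[0,0,0],"roll":0.181}
    - {"claw":8.2,"travel":[0,0,0],"roll":0.181}
    - {"claw":8.2,"travel":[0,0,0],"roll":0.181}
    - {"claw":8.2,"travel":[0,0,0],"roll":0.181}
    - {"claw":8.2,"travel":[0,0,0],"roll":0.181}
    - {"claw":8.2,"travel":[0,0,0],"roll":0.181}

```text
time: 18.65
tool_pos: [0.5558, 0.237, 0.1498]
orientation: [-2.381, 2.036, -0.003]
wrist_force: [-0.1, -0.3, 0.1]
width: 0.958
grip_force: 0.0
```

servo_tool:
  deltas:
    - {"claw":8.2,"travel":[0,0,0],"roll":0.181}
    - {"claw":8.2,"travel":[0,0,0],"roll":0.181}
    - {"claw":8.2,"travel":[0,0,0],"roll":0.181}
    - {"claw":8.2,"travel":[0,0,0],"roll":0.181}
    - {"claw":8.2,"travel":[0,0,0],"roll":0.181}
    - {"claw":8.2,"travel":[0,0,0],"roll":0.181}
    - {"claw":8.2,"travel":[0,0,0],"roll":0.181}
    - {"claw":8.2,"travel":[0,0,0],"roll":0.181}
    - {"claw":8.2,"travel":[0,0,0],"roll":0.181}
    - {"claw":8.2,"travel":[0,0,0],"roll":0.181}

```text
time: 19.9
tool_pos: [0.5558, 0.237, 0.1498]
orientation: [0.131, 3.132, 0.008]
wrist_force: [-0.4, 0.5, 1.4]
width: 0.961
grip_force: 0.0
```

```bash
python3 - <<'E'
from h import *
np.set_printoptions(precision=4,suppress=True)
vision.camera("wrist"); print(sense()["tool_pos"],sense()["q"])
d=vision.cut_out("gas_mid","wrist")[:1]
for d in d:
    cs=max(cv2.findContours(d["pixels"].astype(np.uint8),0,1)[0],key=cv2.contourArea)[:,0]
    p=np.array([at("wrist",c,.034)[:2] for c in cs],np.float32); print(d["conf"],cs.min(0),cs.max(0),cv2.minAreaRect(p))
print(go([.571,.2305,.03],-4.4))
E
```

```text
[0.5558 0.237  0.1498] [ 0.4021  0.4308 -0.0984  1.0333  0.002   0.489 ]
0.74 [273 221] [349 341] ((0.598227858543396, 0.2288680225610733), (0.06026402860879898, 0.1090691015124321), 85.61177825927734)
('shift cm', array([-1.5 , -0.59, 11.99]), 'roll', np.float64(-0.01), 'yaw now', np.float64(175.02))
```

servo_tool:
  deltas:
    - {"claw":8.2,"travel":[-1.5,-0.6,1],"roll":-0.01}
    - {"claw":8.2,"travel":[0,0,4],"roll":0}
    - {"claw":8.2,"travel":[0,0,3],"roll":0}
    - {"claw":8.2,"travel":[0,0,2],"roll":0}
    - {"claw":8.2,"travel":[0,0,1.5],"roll":0}
    - {"claw":8.2,"travel":[0,0,0.7],"roll":0}
    - {"claw":8.2,"travel":[0,0,0.2],"roll":0}
    - {"claw":7.5,"travel":[0,0,0.1],"roll":0}
    - {"claw":7.5,"travel":[0,0,0],"roll":0}
    - {"claw":7.5,"travel":[0,0,0],"roll":0}

```text
time: 21.25
tool_pos: [0.5715, 0.2307, 0.0254]
orientation: [0.105, 3.132, 0.009]
wrist_force: [0.1, -0.1, -0.6]
width: 0.882
grip_force: 0.0
```

servo_tool:
  deltas:
    - {"claw":7.0,"travel":[0,0,0.15],"roll":0}
    - {"claw":7.0,"travel":[0,0,0.15],"roll":0}
    - {"claw":7.0,"travel":[0,0,0.1],"roll":0}
    - {"claw":7.0,"travel":[0,0,0],"roll":0}
    - {"claw":6.6,"travel":[0,0,0],"roll":0}
    - {"claw":6.6,"travel":[0,0,0],"roll":0}
    - {"claw":6.6,"travel":[0,0,0],"roll":0}
    - {"claw":6.6,"travel":[0,0,0],"roll":0}
    - {"claw":6.6,"travel":[0,0,0],"roll":0}
    - {"claw":6.6,"travel":[0,0,0],"roll":0}

```text
time: 22.5
tool_pos: [0.5712, 0.2305, 0.0209]
orientation: [0.106, 3.133, 0.008]
wrist_force: [-0.0, -1.1, -0.9]
width: 0.772
grip_force: 0.0
```

servo_tool:
  deltas:
    - {"claw":5,"travel":[0,0,0],"roll":0}
    - {"claw":5,"travel":[0,0,0],"roll":0}
    - {"claw":5,"travel":[0,0,0],"roll":0}
    - {"claw":5,"travel":[0,0,0],"roll":0}
    - {"claw":5,"travel":[0,0,-0.5],"roll":0}
    - {"claw":5,"travel":[0,0,-1],"roll":0}
    - {"claw":5,"travel":[0,0,-2],"roll":0}
    - {"claw":5,"travel":[0,0,-3],"roll":0}
    - {"claw":5,"travel":[0,0,-3],"roll":0}
    - {"claw":5,"travel":[0,0,0],"roll":0}
  force: 40

```text
time: 23.75
tool_pos: [0.5725, 0.2308, 0.1188]
orientation: [0.105, 3.128, 0.012]
wrist_force: [0.9, 0.1, -0.4]
width: 0.688
grip_force: 43.1
```

```bash
python3 - <<'E'
from h import *
np.set_printoptions(precision=4,suppress=True)
a=save("wrist","w4"); b=vision.camera("side")
c=proj("side",sense()["tool_pos"]).astype(int); print(sense()["tool_pos"],c)
x,y=max(c[0]-70,0),max(c[1]-55,0)
cr=cv2.resize(b[y:y+120,x:x+140],(480,411),interpolation=cv2.INTER_CUBIC)
w=cv2.resize(a[130:],(320,175))
o=np.zeros((411,800,3),np.uint8); o[:,:480]=cr; o[:175,480:]=w; cv2.imwrite("pics/grip.png",o[...,::-1])
E
```

```text
[0.5703 0.23   0.1157] [273 289]
```

View pics/grip.png

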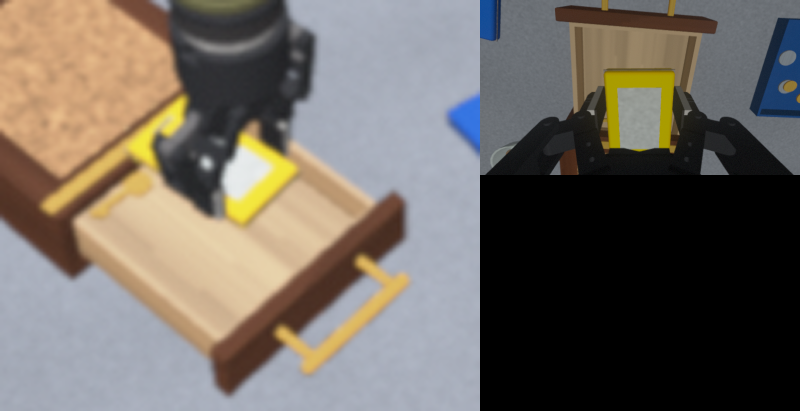

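The case is firmly gripped near its front end (yellow at (235,175) in the crop) and is clear of the drawer. I'll carry it to a hover over the holder.

servo_tool:
  deltas:
    - {"claw":5,"travel":[-0.38,-3,-0.5],"roll":0}
    - {"claw":5,"travel":[-0.38,-5,-0.5],"roll":0}
    - {"claw":5,"travel":[-0.38,-5.5,0],"roll":0}
    - {"claw":5,"travel":[-0.38,-5.5,0],"roll":0}
    - {"claw":5,"travel":[-0.38,-5.5,0],"roll":0}
    - {"claw":5,"travel":[-0.38,-5.5,0],"roll":0}
    - {"claw":5,"travel":[-0.38,-5.5,0],"roll":0}
    - {"claw":5,"travel":[-0.38,-5.5,0],"roll":0}
    - {"claw":5,"travel":[-0.38,-5.5,0],"roll":0}
    - {"claw":5,"travel":[-0.38,-3.6,0],"roll":0}

```text
time: 25.1
tool_pos: [0.5731, -0.2746, 0.1213]
orientation: [0.109, 3.136, 0.01]
wrist_force: [0.1, 0.2, -0.7]
width: 0.688
grip_force: 43.2
```

servo_tool:
  deltas:
    - {"claw":5,"travel":[0,0,0],"roll":-0.16}
    - {"claw":5,"travel":[0,0,0],"roll":-0.16}
    - {"claw":5,"travel":[0,0,0],"roll":0}
    - {"claw":5,"travel":[0,0,0],"roll":0}
    - {"claw":5,"travel":[0,0,0],"roll":0}
    - {"claw":5,"travel":[0,0,0],"roll":0}
    - {"claw":5,"travel":[0,0,0],"roll":0}
    - {"claw":5,"travel":[0,0,0],"roll":0}
    - {"claw":5,"travel":[0,0,0],"roll":0}
    - {"claw":5,"travel":[0,0,0],"roll":0}

```text
time: 26.35
tool_pos: [0.5746, -0.2725, 0.1234]
orientation: [-0.395, 3.109, 0.007]
wrist_force: [0.8, 0.3, -1.0]
width: 0.689
grip_force: 43.2
```

```bash
python3 st.py; python3 - <<'E'
from h import *
np.set_printoptions(precision=4,suppress=True)
a=save("wrist","w5"); sense()
for n,z in (("holder",0),("lip",.05),("back_stop",.03),("rec_top_mid",.024),("gas_mid",sense()["tool_pos"][2]+.007)):
    for cam in ("wrist",)if n!="lip" else("wrist",):
        for d in vision.spot_point(n,cam)[:1]:
            px=np.array(d["location"])*[640,480]; print(n,cam,round(d["conf"],2),px,at(cam,px,z))
E
```

```text
time 26.35
q [-0.4466  0.5035 -0.0474  1.0158  0.0076 -0.6991]
tool_pos [ 0.5746 -0.2725  0.1234]
orientation [-0.3946  3.1092  0.0065]
wrist_force [ 0.8414  0.3478 -1.0458]
tool z [ 0.0069  0.0051 -1.    ]
back_stop wrist 0.38 [ 46.784 252.096] [ 0.6285 -0.4599  0.03  ]
```

View pics/w5.png

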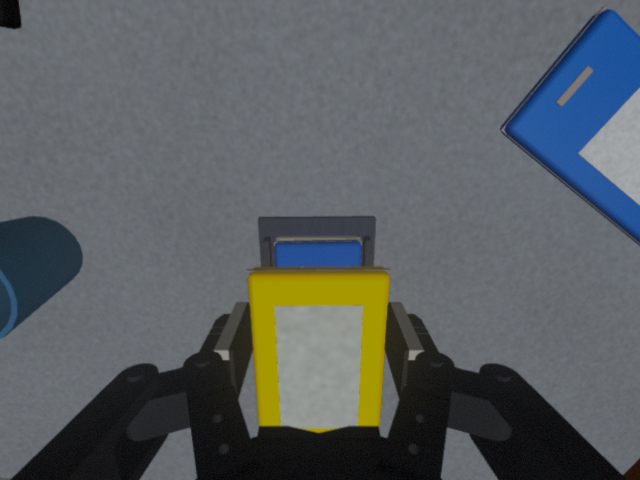

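The wrist view shows the holder's front edge from (259,217) to (376,216), the pile's front edge from (275,241) to (363,240), and the yellow case's tail edge from (248,273) to (389,273). It looks well aligned. I'll work out the numbers.

```bash
python3 - <<'E'
from h import *
np.set_printoptions(precision=4,suppress=True)
P=lambda c,z:at("wrist",c,z)
for n,u,v,z in (("holder front",(259,217),(376,216),.006),("pile front",(275,241),(363,240),.03),("tail top",(248,272),(389,272),sense()["tool_pos"][2]+.013)):
    a,b=P(u,z),P(v,z); d=a-b; print(n,a[:2],b[:2],"mid",((a+b)/2)[:2],"len",np.hypot(*d[:2]),"yaw",np.degrees(np.arctan2(d[1],d[0]))+90)
E
```

```text
holder front [ 0.5722 -0.3202] [ 0.549  -0.2327] mid [ 0.5606 -0.2765] len 0.09047703093284762 yaw 14.887641672504273
pile front [ 0.5795 -0.3032] [ 0.5631 -0.2421] mid [ 0.5713 -0.2726] len 0.06329048621620113 yaw 15.05461742978072
tail top [ 0.5563 -0.307 ] [ 0.542  -0.2513] mid [ 0.5491 -0.2791] len 0.05747299254395414 yaw 14.344147095171621
```

servo_tool:
  deltas:
    - {"claw":5,"travel":[0,0,3],"roll":-0.008}
    - {"claw":5,"travel":[0,0,2.5],"roll":0}
    - {"claw":5,"travel":[0,0,1.5],"roll":0}
    - {"claw":5,"travel":[0,0,1],"roll":0}
    - {"claw":5,"travel":[0,0,0.7],"roll":0}
    - {"claw":5,"travel":[0,0,0.4],"roll":0}
    - {"claw":5,"travel":[0,0,0.2],"roll":0}
    - {"claw":5,"travel":[0,0,0],"roll":0}
    - {"claw":5,"travel":[0,0,0],"roll":0}
    - {"claw":5,"travel":[0,0,0],"roll":0}

```text
time: 27.9
tool_pos: [0.5754, -0.2721, 0.0306]
orientation: [-0.407, 3.107, 0.006]
wrist_force: [0.0, -0.9, -1.8]
width: 0.685
grip_force: 43.2
```

servo_tool:
  deltas:
    - {"claw":5,"travel":[0,0,0.1],"roll":0}
    - {"claw":5,"travel":[-0.5,0,0],"roll":0}
    - {"claw":5,"travel":[-0.8,0,0],"roll":0}
    - {"claw":5,"travel":[-0.8,0,0],"roll":0}
    - {"claw":5,"travel":[-0.8,0,0],"roll":0}
    - {"claw":5,"travel":[-0.8,0,0],"roll":0}
    - {"claw":5,"travel":[-0.8,0,0],"roll":0}
    - {"claw":5,"travel":[-0.8,0,0],"roll":0}
    - {"claw":5,"travel":[-0.4,0,0],"roll":0}
    - {"claw":5,"travel":[0,0,0],"roll":0}

```text
time: 29.15
tool_pos: [0.6315, -0.257, 0.0298]
orientation: [-0.408, 3.106, 0.007]
wrist_force: [0.8, 0.1, -1.2]
width: 0.686
grip_force: 43.2
```

```bash
python3 - <<'E'
from h import *
b=save("side","s2"); c=[335,190]
cr=cv2.resize(b[130:240,270:410],(763,600),interpolation=cv2.INTER_CUBIC)
cv2.imwrite("pics/s2c.png",cr[...,::-1])
E
```

```text
(no output)
```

View pics/s2c.png

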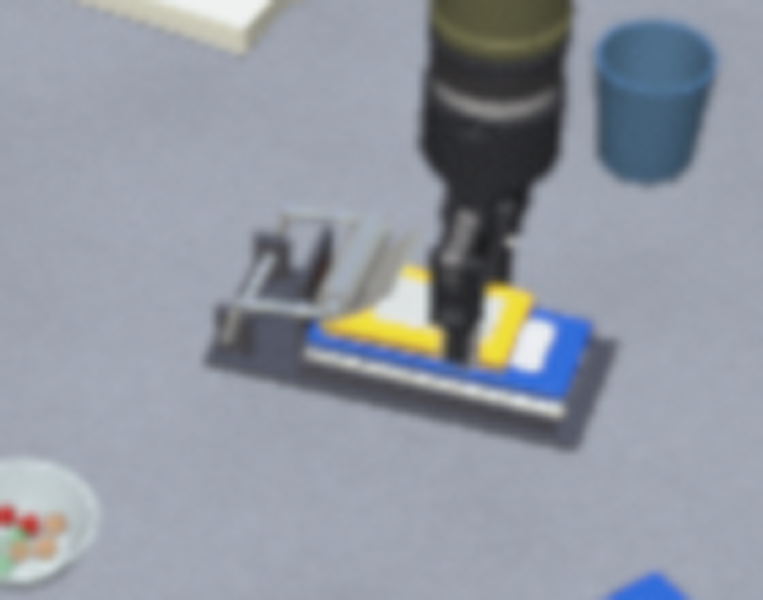

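The case is under the raised arm (yellow from about (340,325) to (530,300)), and the finger is clear of the lip. I'll push the last centimetre gently.

servo_tool:
  deltas:
    - {"claw":5,"travel":[-0.3,0,0],"roll":0}
    - {"claw":5,"travel":[-0.2,0,0],"roll":0}
    - {"claw":5,"travel":[-0.2,0,0],"roll":0}
    - {"claw":5,"travel":[-0.1,0,0],"roll":0}
    - {"claw":5,"travel":[-0.1,0,0],"roll":0}
    - {"claw":5,"travel":[0,0,0],"roll":0}
    - {"claw":5,"travel":[0,0,0],"roll":0}
    - {"claw":5,"travel":[0,0,0],"roll":0}
    - {"claw":5,"travel":[0,0,0],"roll":0}
    - {"claw":5,"travel":[0,0,0],"roll":0}

```text
time: 30.45
tool_pos: [0.6392, -0.255, 0.0299]
orientation: [-0.407, 3.107, 0.007]
wrist_force: [-0.4, -0.7, -1.1]
width: 0.687
grip_force: 43.2
```

servo_tool:
  deltas:
    - {"claw":5,"travel":[-0.1,0,0],"roll":0}
    - {"claw":5,"travel":[-0.1,0,0],"roll":0}
    - {"claw":5,"travel":[-0.1,0,0],"roll":0}
    - {"claw":5,"travel":[-0.1,0,0],"roll":0}
    - {"claw":5,"travel":[0,0,0],"roll":0}
    - {"claw":5,"travel":[0,0,0],"roll":0}
    - {"claw":5,"travel":[0,0,0],"roll":0}
    - {"claw":5,"travel":[0,0,0],"roll":0}
    - {"claw":5,"travel":[0,0,0],"roll":0}
    - {"claw":5,"travel":[0,0,0],"roll":0}

```text
time: 31.7
tool_pos: [0.6404, -0.2544, 0.0294]
orientation: [-0.406, 3.112, 0.006]
wrist_force: [-6.4, -2.3, 0.7]
width: 0.689
grip_force: 43.4
```

Contact with the stop shows as −6 N. Releasing and lifting.

servo_tool:
  deltas:
    - {"claw":6.8,"travel":[0,0,0],"roll":0}
    - {"claw":7.2,"travel":[0,0,0],"roll":0}
    - {"claw":7.2,"travel":[0,0,0],"roll":0}
    - {"claw":7.2,"travel":[0,0,-0.5],"roll":0}
    - {"claw":7.2,"travel":[0,0,-1],"roll":0}
    - {"claw":7.2,"travel":[0,0,-2],"roll":0}
    - {"claw":7.2,"travel":[0,0,-4],"roll":0}
    - {"claw":7.2,"travel":[0,0,-4.5],"roll":0}
    - {"claw":7.2,"travel":[0,0,0],"roll":0}
    - {"claw":7.2,"travel":[0,0,0],"roll":0}

```text
time: 32.95
tool_pos: [0.6422, -0.2545, 0.1505]
orientation: [-0.407, 3.107, 0.006]
wrist_force: [-0.6, 0.3, -1.4]
width: 0.842
grip_force: 0.0
```

servo_tool:
  deltas:
    - {"claw":0,"travel":[0.71,3,0],"roll":0}
    - {"claw":0,"travel":[0.71,5.5,0],"roll":0}
    - {"claw":0,"travel":[0.71,5.7,0],"roll":0}
    - {"claw":0,"travel":[0.71,5.7,0],"roll":0}
    - {"claw":0,"travel":[0.71,5.7,0],"roll":0}
    - {"claw":0,"travel":[0.71,5.7,0],"roll":0}
    - {"claw":0,"travel":[0.71,5.7,0],"roll":0}
    - {"claw":0,"travel":[0.71,5.7,0],"roll":0}
    - {"claw":0,"travel":[0.71,5.7,0],"roll":0}
    - {"claw":0,"travel":[0.71,5.3,0],"roll":0}

```text
time: 34.2
tool_pos: [0.4331, 0.2471, 0.1497]
orientation: [-0.408, 3.11, 0.005]
wrist_force: [0.5, 0.8, 0.0]
width: -0.002
grip_force: 0.0
```

servo_tool:
  deltas:
    - {"claw":0,"travel":[0,0,0],"roll":0.14}
    - {"claw":0,"travel":[0,0,0],"roll":0.14}
    - {"claw":0,"travel":[0,0,0],"roll":0.14}
    - {"claw":0,"travel":[0,0,0],"roll":0}
    - {"claw":0,"travel":[0,0,0],"roll":0}
    - {"claw":0,"travel":[0,0,0],"roll":0}
    - {"claw":0,"travel":[0,0,0],"roll":0}
    - {"claw":0,"travel":[0,0,0],"roll":0}
    - {"claw":0,"travel":[0,0,0],"roll":0}
    - {"claw":0,"travel":[0,0,0],"roll":0}

```text
time: 35.45
tool_pos: [0.4351, 0.246, 0.151]
orientation: [0.25, 3.125, 0.009]
wrist_force: [0.1, 0.1, -0.2]
width: -0.003
grip_force: 0.0
```

```bash
python3 - <<'E'
from h import *
np.set_printoptions(precision=4,suppress=True)
t=save("top","t3"); 
A=cv2.resize(t[150:260,370:480],(380,380),interpolation=cv2.INTER_CUBIC)
for d in vision.spot_point("gas_mid","top")[:2]:
    px=np.array(d["location"])*[640,480]; p=at("top",px,.036)[:2]-[.773,-.2195]; y=np.radians(14.9)
    print("gas in holder",d["conf"],px,p@[np.cos(y),np.sin(y)],p@[-np.sin(y),np.cos(y)])
for d in vision.cut_out("gas_mid","top")[:1]:
    q=np.array([at("top",(c,r),.042)[:2] for r,c in np.argwhere(d["pixels"])],np.float32); print(cv2.minAreaRect(q))
w=save("wrist","w6"); print(sense()["tool_pos"])
for d in vision.spot_point("keybox_drawer0_handle","wrist")[:1]+[]:
    px=np.array(d["location"])*[640,480]; print("handle",d["conf"],px,at("wrist",px,.041))
for d in vision.spot_point("keybox_drawer0_handle","top")[:1]+[]:
    vision
o=np.hstack([A,cv2.resize(w,(420,380))]); cv2.imwrite("pics/chk.png",o[...,::-1])
print(go([.433,.247,.15],171))
E
```

```text
((0.5988919138908386, -0.26123595237731934), (0.05985739454627037, 0.06435922533273697), 15.61638069152832)
[0.4351 0.246  0.151 ]
handle 0.74 [312.704 283.584] [0.473  0.2361 0.041 ]
('shift cm', array([0.22, 0.06, 0.1 ]), 'roll', np.float64(-0.002), 'yaw now', np.float64(170.87))
```

View pics/chk.png

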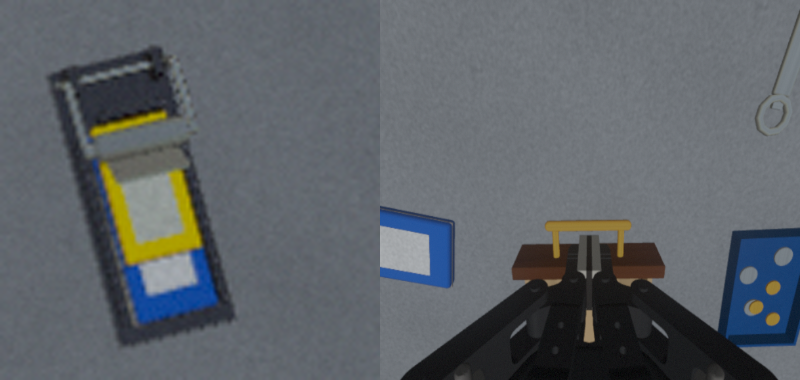

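The yellow case sits home under the arm (leading edge at (93–165,122), tail at about (163,255)). The fingers are in front of the handle bar. Next I descend and push the drawer shut.

servo_tool:
  deltas:
    - {"claw":0,"travel":[0,0,4],"roll":0}
    - {"claw":0,"travel":[0,0,4],"roll":0}
    - {"claw":0,"travel":[0,0,3],"roll":0}
    - {"claw":0,"travel":[0,0,1.2],"roll":0}
    - {"claw":0,"travel":[-1,0,0],"roll":0}
    - {"claw":0,"travel":[-1,0,0],"roll":0}
    - {"claw":0,"travel":[-1.2,0,0],"roll":0}
    - {"claw":0,"travel":[-1.4,0,0],"roll":0}
    - {"claw":0,"travel":[-1.4,0,0],"roll":0}
    - {"claw":0,"travel":[-1.4,0,0],"roll":0}

```text
time: 37.0
tool_pos: [0.5101, 0.2347, 0.0296]
orientation: [0.25, 3.125, 0.009]
wrist_force: [-1.6, 0.7, 0.8]
width: 0.001
grip_force: 0.7
```

servo_tool:
  deltas:
    - {"claw":0,"travel":[-1.2,0,0],"roll":0}
    - {"claw":0,"travel":[-1.2,0,0],"roll":0}
    - {"claw":0,"travel":[-1.2,0,0],"roll":0}
    - {"claw":0,"travel":[-1.2,0,0],"roll":0}
    - {"claw":0,"travel":[-1,0,0],"roll":0}
    - {"claw":0,"travel":[-0.8,0,0],"roll":0}
    - {"claw":0,"travel":[-0.6,0,0],"roll":0}
    - {"claw":0,"travel":[-0.4,0,0],"roll":0}
    - {"claw":0,"travel":[0,0,0],"roll":0}
    - {"claw":0,"travel":[0,0,0],"roll":0}

```text
time: 38.25
tool_pos: [0.5842, 0.2228, 0.0301]
orientation: [0.25, 3.125, 0.009]
wrist_force: [0.1, 0.4, -0.8]
width: 0.001
grip_force: 0.0
```

servo_tool:
  deltas:
    - {"claw":0,"travel":[-0.4,0,0],"roll":0}
    - {"claw":0,"travel":[-0.4,0,0],"roll":0}
    - {"claw":0,"travel":[-0.3,0,0],"roll":0}
    - {"claw":0,"travel":[-0.3,0,0],"roll":0}
    - {"claw":0,"travel":[-0.2,0,0],"roll":0}
    - {"claw":0,"travel":[-0.1,0,0],"roll":0}
    - {"claw":0,"travel":[-0.1,0,0],"roll":0}
    - {"claw":0,"travel":[0,0,0],"roll":0}
    - {"claw":0,"travel":[0,0,0],"roll":0}
    - {"claw":0,"travel":[0,0,0],"roll":0}

```text
time: 39.5
tool_pos: [0.602, 0.22, 0.03]
orientation: [0.25, 3.125, 0.009]
wrist_force: [-0.4, 0.1, -0.8]
width: 0.001
grip_force: 0.1
```

servo_tool:
  deltas:
    - {"claw":0,"travel":[-0.15,0,0],"roll":0}
    - {"claw":0,"travel":[-0.15,0,0],"roll":0}
    - {"claw":0,"travel":[-0.15,0,0],"roll":0}
    - {"claw":0,"travel":[-0.15,0,0],"roll":0}
    - {"claw":0,"travel":[0,0,0],"roll":0}
    - {"claw":0,"travel":[0,0,0],"roll":0}
    - {"claw":0,"travel":[0,0,0],"roll":0}
    - {"claw":0,"travel":[0,0,0],"roll":0}
    - {"claw":0,"travel":[0,0,0],"roll":0}
    - {"claw":0,"travel":[0,0,0],"roll":0}

```text
time: 40.75
tool_pos: [0.6045, 0.2195, 0.0299]
orientation: [0.249, 3.131, 0.01]
wrist_force: [-8.1, 2.3, 4.6]
width: 0.003
grip_force: 4.1
```

Firm stop, so the drawer is shut. Backing off, then a check.

servo_tool:
  deltas:
    - {"claw":0,"travel":[2,0,0],"roll":0}
    - {"claw":0,"travel":[3,0,0],"roll":0}
    - {"claw":0,"travel":[3,0,-2],"roll":0}
    - {"claw":0,"travel":[2,0,-5],"roll":0}
    - {"claw":0,"travel":[2,-3,-5],"roll":0}
    - {"claw":0,"travel":[2,-5,-3],"roll":0}
    - {"claw":0,"travel":[2,-4,0],"roll":0}
    - {"claw":0,"travel":[0,0,0],"roll":0}
    - {"claw":0,"travel":[0,0,0],"roll":0}
    - {"claw":0,"travel":[0,0,0],"roll":0}

```text
time: 42.0
tool_pos: [0.4308, 0.1258, 0.1783]
orientation: [0.249, 3.124, 0.009]
wrist_force: [0.6, 0.8, 0.3]
width: 0.001
grip_force: 0.0
```

```bash
python3 - <<'E'
from m import *
t=vision.camera("top"); s=vision.camera("side")
A=rect(t,"top",.70,.21,.063); B=rect(t,"top",.66,-.25,.04)
S=cv2.resize(s[130:230,280:400],(360,300),interpolation=cv2.INTER_CUBIC)
o=np.zeros((450,800,3),np.uint8); o[:,:300]=cv2.resize(A,(300,450)); o[:,300:600]=cv2.resize(B,(300,450)); o[:200,600:]=cv2.resize(S,(200,200))
cv2.imwrite("pics/fin.png",o[...,::-1]); print(readout.sense()["tool_pos"])
E
```

```text
[0.4304 0.1258 0.1781]
```

View pics/fin.png

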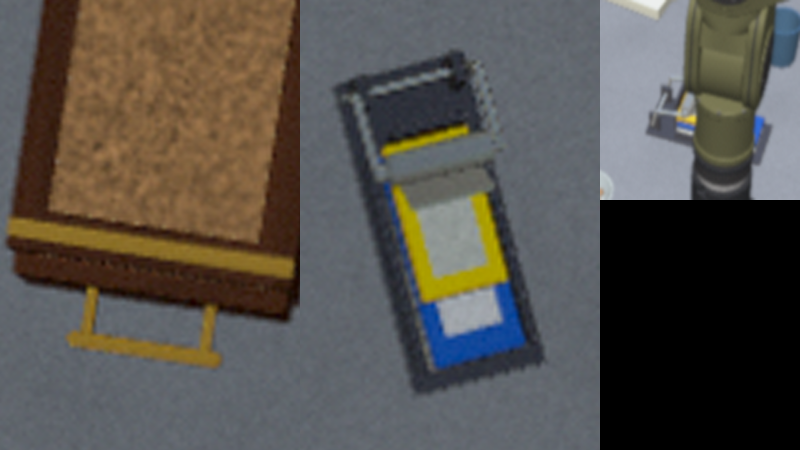

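The drawer panel sits flush against the box front (left). The case is straight under the arm, with about 46 mm of the blue case showing in front, which matches a case that is home. Handing in.

```bash
python3 -c "
from bench import arm
print(arm.close_job())"
```

```text
the job is handed in; nothing more can be done
None
```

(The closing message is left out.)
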